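# Set the hold-down nut on a slotted bar in a welding jig

### The job

Push the slotted steel bar home in the welding jig: its open slot goes round the threaded stud, its long edge lies against both round stop pins and its slotted end against the end block. Then screw the knurled nut down the stud until it bottoms out tight on the bar, back it off a quarter turn so that the bar can still grow with the heat, and finish while still gripping the nut there, so that it cannot wander while the bar is tacked. Leave the bar home against its stops and the other tools on the bench where they lie.

Things in the scene. Friction and masses are not known exactly. Their poses are not given: they have to be found in the camera images.
- jig: Welding jig fixed to the bench (position and yaw vary): grey tooling plate 15 mm thick with steel fittings. Origin on the stud's axis at bench level, z up. The plate reaches x -77 to +57 mm, y -80 to +250 mm; only stud, nut, pins and end block stand above it. The bar comes home endways (towards -y) against the end block and sideways (towards +x) against both pins.
- stud_top (a point): Top of the jig's fixed threaded stud, on its axis, 85 mm above the bench. The stud is 20 mm in diameter, right-hand thread, 4 mm pitch.
- pin_near (a point): Centre of the top of the fixed round stop pin nearer the stud: 16 mm diameter, top 31 mm above the bench, at jig x +36, y +30 mm. The bar's +x long edge bears on it.
- pin_far (a point): The same for the other stop pin, at jig x +36, y +115 mm.
- end_face (a point): Fixed end block, 64 mm wide along jig x, 20 mm thick, top 31 mm above the bench: this point is the middle of its bearing face (facing +y) at that height, at jig x 0, y -35 mm. The bar's slotted end bears on it.
- nest (a point): Point on the jig plate's top, 15 mm above the bench, at jig x 0, y +65 mm, axes as the jig's: where the bar's origin lies when the bar is home.
- bar: Loose slotted steel bar, 200 (y) x 56 (x) x 12 mm, about 0.9 kg, on the jig plate. Origin: centre of its underside. Slot 28 mm wide, 62 mm deep, open at its -y end, mouth chamfered. It starts 62-90 mm short of home along jig y and 8-26 mm short of the pins in x, turned up to 0.1 rad, the slot not yet round the stud. It slides with 3 to 7 N; the nut stands clear above it.
- nut: Knurled steel nut started on the jig's stud: flange 46 mm diameter x 8 mm, above it a knurled drum 44 mm diameter x 30 mm to grip. Origin on the stud's axis at its underside: about 29 mm above the bench at first, 27 mm when bottomed on the 12 mm bar. It only turns on the stud and sinks 4 mm a turn. A loose one like it on the bench is not used.
- nut_turn (a joint): Turn of the nut, rad, growing as it is screwed down (clockwise from above); 3.0 to 4.3 rad short of the bottom at the start. At 5.2 it is bottomed on the bar and stops dead; a quarter turn back is 3.63. Friction about 0.08 N m; it stays where it is left. A grip of 40 N turns it without slip until it bottoms; it takes several grasps.
- spare_nut: Bystander: loose knurled nut, like the one on the stud, on the bench beyond the jig.
- spare_pin: Bystander: loose stop pin with a head, 16 mm (head 25 mm) x 47 mm high, standing beyond the jig.
- tape_measure: Bystander: tape measure, 70 x 40 x 66 mm, beyond the jig.
- tube_offcut: Bystander: square steel tube offcut, 50 x 50 x 110 mm, lying off the end-block end of the jig.
- magnet_square: Bystander: triangular magnetic welding square, 90 x 90 x 18 mm, on the robot's side of the jig near the end-block end.
- chipping_hammer: Bystander: hammer, 280 mm long, on the left of the bench.
- wire_brush: Bystander: wire brush, 260 mm long, on the right of the bench.
Mind the look-alikes: they are no part of the job. What is meant by the bar is not brown, and is the smaller of those in its own colour.

How it is judged (in metres and radians):
On the way, in this order (a step that is already met when the one before it is completed fails the run):
1. the bar lies home against both stop pins and the end block (x of bar in the frame of nest between -0.0025 and 0.0025 m and y of bar in the frame of nest between -0.0025 and 0.0025 m and z of bar in the frame of nest below 0.003 m and angle between the y axis of bar and the y axis of jig, either way round below 0.03 rad), for 0.2 s.
2. the nut is bottomed out on the bar, the bar still home (all of step 1 and value of joint nut_turn above 5.1 rad), for 0.1 s.
At the end, for the whole second after the job is handed in: The gripper still grips the nut (more than 5 N) and the nut stands still, a quarter turn (1.57 rad, within 0.3 rad) back from bottomed; the bar is at rest, flat on the jig plate, within 2.5 mm of home both along and across, and within 0.03 rad of square to the stops (all of step 1 and value of joint nut_turn between 3.329 and 3.929 rad and velocity of joint nut_turn between -0.1 and 0.1 rad/s and contact force between the fingers and nut above 5 N and linear speed of bar below 0.01 m/s); the arm keeps its last pose, push and grip.
It fails at once if a bystander on the bench is moved more than 15 mm (distance of any of spare_nut, spare_pin, tape_measure, tube_offcut, magnet_square, chipping_hammer, wire_brush from where it was at the start of the episode above 0.015 m).
It also fails if it takes over 67 s, if anything falls off the work surface, if the arm or the gripper's body presses on something with over 40 N, if the wrist force passes 120 N, or if a joint passes its speed limit or range.

### The arm

A 6-joint arm with a two-finger parallel gripper is mounted at the origin on the work surface. World frame = base frame: x ahead of the robot, y to its left, z up, the work surface at z = 0. Lengths are in m, angles in degrees, forces in N, time in s.
With the tool pointing down it reaches from about 0.35 to 0.875 m from the base axis. Payload 4.2 kg.
Tool frame: the origin (TCP) lies midway between the tips of the shut fingers; the grasp point (between the pads) lies 19 mm behind it; z points along the fingers, y is the line along which they close (so a half turn about z gives the same grasp; the last joint's range is limited). The gripper opens to 87 mm and grips with 3 to 60 N. Pads are 19 mm wide; open, the fingers measure 117 mm over their backs; the gripper's body (75 mm by 190 mm) begins 51 mm behind the grasp point.
Start: joints at [89.301, 22.042, 0.453, 0, -68.411, -14.817], TCP at [0.167, 0.602, 0.198] pointing down, gripper open.
Joint ranges: [-179.83, 179.83], [-69.29, 118.12], [-61.27, 80.66], [-181.25, 117.63], [-171.15, -9.14], [-177.46, 177.46]. Speed limits (degrees/s): [159.86, 159.86, 180, 180, 180, 180].

### API

Orientations are given as [roll, pitch, yaw] about the fixed x, y, z axes, in that order (R = Rz(yaw) Ry(pitch) Rx(roll)).
In Python, from workcell import env gives the robot as it stands. The module is installed in compiled form; this text tells all that it offers. Calls block until the motion is done:
- env.goto(position, orientation): joint-space move of the TCP to a pose.
- env.move_straight(position, rotation=None, rate=0.15, force_limit=None): straight line of the TCP; rotation=None keeps the orientation; rate is the mean speed in m/s. With force_limit (N) it stops when the force on the tool has changed by that much, and returns True; else False.
- env.set_joints(angles): joint-space move.
- env.gripper_to(opening, grasp_force=None): opening from 0.0 (shut) to 1.0 (fully open); grasp_force is the grip in N (None keeps the last); returns when the fingers have stopped.
- env.dwell(seconds).
- env.inverse_kinematics(position, orientation): joint angles nearest the present ones, or None.
- env.read_state(): the state.
- env.grab_frame(name): name is "side" or "top" or "wrist"; returns a dict with "image" (400x640x3 uint8, blue, green, red), "fx", "fy", "cx", "cy" (pixels), "D" ([k1, k2, p1, p2, k3] as OpenCV has them; the pictures are not rectified), "position" and "orientation" of the camera in the world. Camera axes: x right, y up, looking along -z (the intrinsics and any distortion apply to the point x, -y, -z); pixel columns grow to the right and rows downward; lengths in m; the calibration is good to about 2 mm. A picture is of the moment at which its call begins. There is no depth.
A pose or a line that the arm cannot do raises env.Unreachable and nothing moves.
- env.close_job(): hands the job in; it is judged then, once.
Trained networks look in a picture, given as the dict that the camera call returned (one of the last four; its "shot" number tells which), for a name from the list of things; names that differ only in an ending like _2 or _b are one class to them, and where a whole thing is asked for, a point or a joint stands for the part that bears it (a point fixed in the world has none). Each returns a list of dicts, best first, with "score" (0 to 1); they miss things now and then, are a little off and sometimes report something else, mostly with a low value. They report only what shows in the picture. A call takes as long as a camera call. They do not tell look-alikes from the thing itself.
- env.search_frame(picture, thing): "xyz" ([x, y, z] in m, in world coordinates, good to about 4 mm: the middle of the surface that is visible of it).
- env.trace(picture, thing): "mask" (400x640 bool, what is visible of it).
The state is a dict: "clock": time; "joint_positions": joint angles; "qvel": joint speeds; "joint_torque": joint torques, N m; "position": TCP position; "tool_rot": TCP orientation; "force": force on the tool from outside, world axes, zero at the start; "wrist_torque": the same for the moment, N m; "opening": opening from 0.0 (shut) to 1.0 (fully open); "finger_force": force on a finger pad.
Only numpy, scipy, OpenCV 4.12 (cv2) and the standard library are available. Lean on these libraries where they do the work, as an engineer would, in place of code of your own. Each camera call takes 0.05 s, during which the arm holds its last target. There are 200 camera calls.

## Working session

There is one attempt and no reset: what is moved stays moved. The work goes in short steps, each a Python script; the robot and the scene stay as the last script left them, time stands still between calls to the robot, and variables do not carry over. Pictures are saved under pics/ and viewed, at most 10 in all, crops included, and the job is handed in when it is done.

```bash
mkdir -p pics; python3 - <<'E'
from workcell import env
import cv2,numpy as np
for c in ["top","side"]:
    f=env.grab_frame(c); cv2.imwrite(f"pics/{c}0.png",f["image"])
    print(c,f["position"],f["orientation"],f["fx"],f["cx"],f["cy"],f["D"])
    for t in ["jig","stud_top","pin_near","pin_far","end_face","bar","nut","magnet_square","spare_nut","spare_pin","tube_offcut","tape_measure"]:
        print(t,[(np.round(r["xyz"],3).tolist(),round(r["score"],2)) for r in env.search_frame(f,t)][:4])
s=env.read_state();print(s)
E
```

```text
top [ 0.28519484 -0.01420831  1.16201213] [  8.84879745  -1.29220312 -91.52656651] 363.20094048108683 317.82485909975264 202.20106873759488 [-0.01816483  0.          0.          0.          0.        ]
jig [([0.527, -0.078, 0.02], 0.96), ([0.446, 0.389, 0.025], 0.6)]
stud_top [([0.53, -0.082, 0.017], 0.75)]
pin_near [([0.53, -0.078, 0.017], 0.63), ([0.624, -0.005, 0.044], 0.19)]
pin_far [([0.39, -0.478, 0.022], 0.65), ([0.526, -0.076, 0.016], 0.57), ([0.512, 0.009, 0.031], 0.39), ([0.556, -0.315, 0.05], 0.33)]
end_face [([0.524, -0.079, 0.016], 0.68)]
bar [([0.72, 0.317, 0.012], 0.92), ([0.198, 0.345, 0.014], 0.85), ([0.51, 0.011, 0.031], 0.81)]
nut [([0.536, -0.128, 0.063], 0.7), ([0.637, 0.099, 0.066], 0.52)]
magnet_square [([0.385, -0.235, 0.018], 0.71), ([0.524, -0.08, 0.018], 0.7), ([0.512, 0.01, 0.028], 0.47), ([0.556, -0.315, 0.05], 0.28)]
spare_nut [([0.529, -0.081, 0.018], 0.55), ([0.673, -0.134, 0.041], 0.52)]
spare_pin [([0.626, -0.006, 0.045], 0.42)]
tube_offcut [([0.556, -0.314, 0.048], 0.85), ([0.528, -0.076, 0.02], 0.37)]
tape_measure [([0.634, 0.098, 0.066], 0.7), ([0
[... 874 characters left out ...]
9], 0.85)]
{'clock': 1.3, 'joint_positions': array([ 8.93001568e+01,  2.20434609e+01,  4.52858892e-01, -1.81502306e-03,
       -6.84107270e+01, -1.48175125e+01]), 'qvel': array([ 0.00564628,  0.15272004, -0.05021395,  0.00706986,  0.00484672,
       -0.03415681]), 'joint_torque': array([ 1.03696595e-03, -3.90465581e+01,  1.87621719e+01,  4.22442153e+00,
        1.53745181e-02, -2.22351690e-05]), 'position': array([0.1671583 , 0.60221136, 0.19822818]), 'tool_rot': array([ 1.79998284e+02,  1.29166563e-03, -1.55180235e+01]), 'force': array([-0.00376738,  0.6323545 , -0.11239053]), 'wrist_torque': array([ 0.01430016,  0.00326293, -0.00148141]), 'finger_force': 0.0, 'opening': 1.0006551069955014}
```

View pics/top0.png

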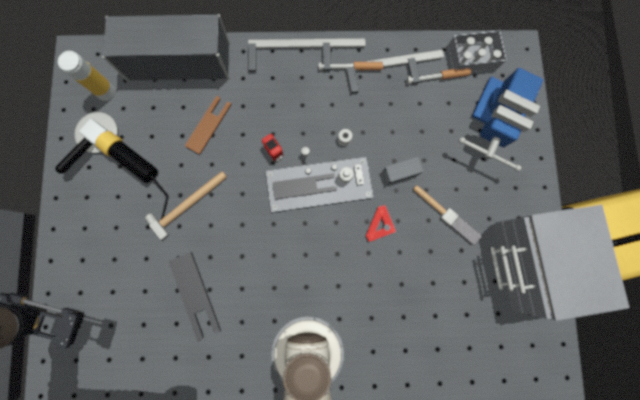

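View pics/side0.png

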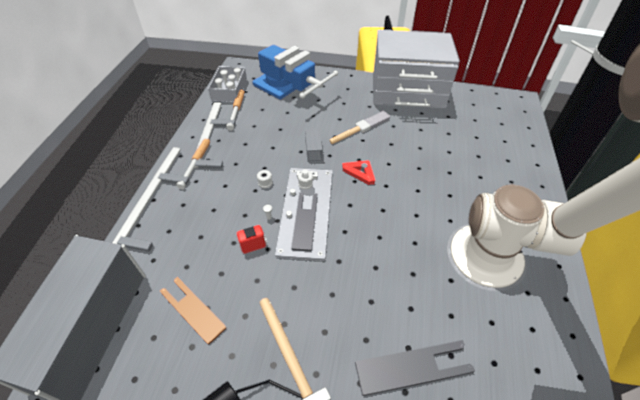

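```bash
cat > h.py <<'E'
from workcell import env
import cv2,numpy as np
from scipy.spatial.transform import Rotation as R
def cam(f):
    r=R.from_euler('xyz',f["orientation"],degrees=True).as_matrix()@np.diag([1,-1,-1.])
    K=np.array([[f["fx"],0,f["cx"]],[0,f["fy"],f["cy"]],[0,0,1.]])
    return r,np.array(f["position"]),K,np.array(f["D"],float)
def unproj(f,uv,z):
    r,p,K,D=cam(f)
    n=cv2.undistortPoints(np.array(uv,float).reshape(-1,1,2),K,D).reshape(-1,2)
    d=np.c_[n,np.ones(len(n))]@r.T
    return p+d*((z-p[2])/d[:,2])[:,None]
def proj(f,P):
    r,p,K,D=cam(f)
    return cv2.projectPoints((np.array(P,float)-p)@r,np.zeros(3),np.zeros(3),K,D)[0].reshape(-1,2)
E
python3 - <<'E'
from h import *
env.goto([0.45,-0.02,0.36],[180,0,0])
f=env.grab_frame("wrist"); cv2.imwrite("pics/w1.png",f["image"])
import pickle; pickle.dump(f,open("w1.pkl","wb"))
print(env.read_state()["clock"],f["position"],f["orientation"],f["fx"],f["cx"],f["cy"],f["D"])
for t in ["jig","stud_top","pin_near","pin_far","end_face","bar","nut"]:
    print(t,[(np.round(r["xyz"],3).tolist(),round(r["score"],2)) for r in env.search_frame(f,t)][:4])
E
```

```text
3.8417 [ 0.52760676 -0.02018307  0.54571803] [-1.61640005e+01  4.63307929e-02 -8.99406859e+01] 341.14523674653515 319.8517504521352 200.71765172233873 [-0.01750898  0.          0.          0.          0.        ]
jig [([0.536, -0.085, 0.016], 0.87)]
stud_top [([0.539, -0.083, 0.016], 0.92)]
pin_near [([0.538, -0.081, 0.013], 0.56)]
pin_far [([0.54, -0.092, 0.015], 0.79)]
end_face [([0.537, -0.082, 0.018], 0.86)]
bar [([0.654, 0.344, 0.016], 0.88), ([0.51, 0.014, 0.022], 0.69), ([0.302, 0.365, 0.02], 0.69)]
nut [([0.541, -0.126, 0.064], 0.88), ([0.628, 0.084, 0.059], 0.54)]
```

View pics/w1.png

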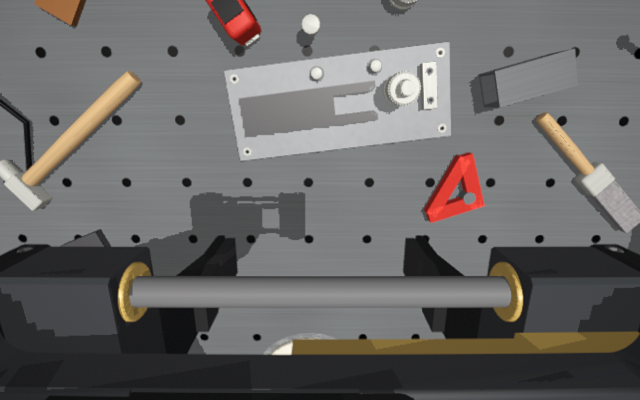

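```bash
python3 - <<'E'
from h import *
env.goto([0.445,-0.035,0.24],[180,0,0])
f=env.grab_frame("wrist")
import pickle; pickle.dump(f,open("w2.pkl","wb"))
g=pickle.load(open("w1.pkl","rb"))
print(unproj(g,[(226,72),(449,43),(450,135),(242,160)],.015).round(4))
print(unproj(g,[(317,73),(375,66)],.031).round(4))
im=f["image"]; cv2.imwrite("pics/w2.png",im)
c=proj(f,unproj(g,[(226,72),(449,43),(450,135),(242,160)],.015)); print(c)
x0,y0=np.maximum(c.min(0)-15,0).astype(int);x1,y1=(c.max(0)+15).astype(int)
x1=min(x1,640);y1=min(y1,400);s=min(800/(x1-x0),600/(y1-y0));print(x0,y0,x1,y1,s)
cv2.imwrite("pics/w2c.png",cv2.resize(im[y0:y1,x0:x1],None,fx=s,fy=s,interpolation=cv2.INTER_CUBIC))
E
```

```text
[[ 0.57    0.1178  0.015 ]
 [ 0.6098 -0.2051  0.015 ]
 [ 0.4793 -0.22    0.015 ]
 [ 0.4401  0.1022  0.015 ]]
[[ 0.5673 -0.0157  0.031 ]
 [ 0.5768 -0.0977  0.031 ]]
[[184.12039442  60.18281735]
 [473.69249273  21.87664794]
 [473.0816851  141.23108557]
 [207.86820669 173.08129339]]
169 6 488 188 2.5078369905956115
```

View pics/w2c.png

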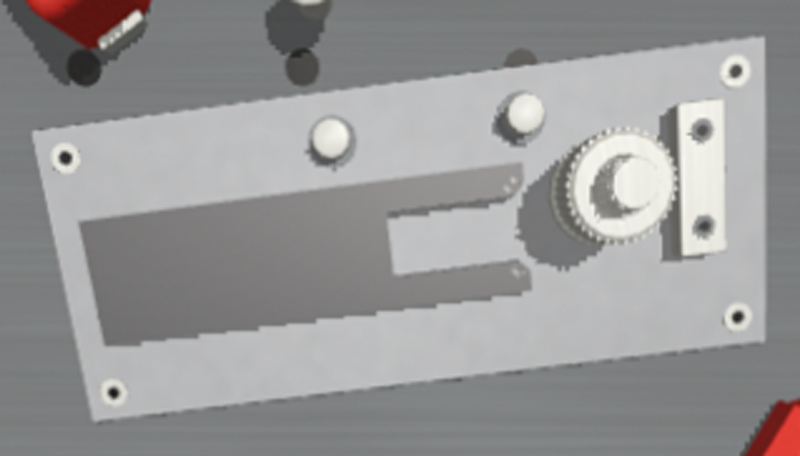

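```bash
cat >> h.py <<'E'
from scipy.optimize import least_squares
def T(q,P):
    P=np.array(P,float); c,s=np.cos(q[2]),np.sin(q[2])
    return np.c_[q[0]+c*P[:,0]-s*P[:,1],q[1]+s*P[:,0]+c*P[:,1],P[:,2]]
def fit(f,q0,P,uv):
    r=least_squares(lambda q:(proj(f,T(q,P))-uv).ravel(),q0,loss='soft_l1')
    return r.x,(proj(f,T(r.x,P))-uv)
def crop2px(c,x0,y0,s): return np.array([x0,y0])+(np.array(c,float)+.5)/s-.5
E
python3 - <<'E'
from h import *
import pickle; f=pickle.load(open("w2.pkl","rb"))
k=(169,6,2.5078)
P=[(.057,.25,.015),(.057,-.08,.015),(-.077,-.08,.015),(-.077,.25,.015),(.036,.03,.031),(.036,.115,.031),(0,0,.085),(.032,-.035,.031),(-.032,-.035,.031)]
uv=crop2px([(33,131),(765,37),(765,341),(94,421),(526,112),(331,137),(637,183),(679,105),(683,255)],*k)
j,e=fit(f,[.54,-.12,.1],P,uv); print("jig",j,np.degrees(j[2]));print(e.round(1))
B=[(.028,.1,.012),(-.028,.1,.012),(.028,-.1,.012),(-.028,-.1,.012)]
B=[(a,b,.027) for a,b,_ in B]
b,e=fit(f,[.51,.01,.1],B,crop2px([(80,221),(105,346),(522,163),(530,292)],*k)); print("bar",b);print(e.round(1))
c,s=np.cos(j[2]),np.sin(j[2]); d=b[:2]-j[:2]
print("bar in jig mm",1e3*(c*d[0]+s*d[1]),1e3*(-s*d[0]+c*d[1])-65,b[2]-j[2])
np.savez("pose.npz",j=j,b=b)
E
```

```text
jig [ 0.54554237 -0.13337384  0.11955592] 6.850049526925105
[[-1.3  0.1]
 [ 0.9 -0.4]
 [ 0.9  0.1]
 [-1.1  0.2]
 [ 0.5  0.2]
 [ 0.   0.1]
 [-0.1  0. ]
 [-0.1 -0.5]
 [-0.1  0.6]]
bar [ 0.51751158 -0.00326621  0.12316602]
[[-0.9  0.2]
 [-0.5  0. ]
 [ 0.4 -0. ]
 [ 1.   0. ]]
bar in jig mm -12.312591353630745 67.52215884522235 0.0036101027682895748
```

```bash
cat >> h.py <<'E'
j=np.load("pose.npz")["j"]; b0=np.load("pose.npz")["b"]
jw=lambda x,y,z: T(j,[(x,y,z)])[0].tolist()
def injig(p):
    d=np.array(p[:2])-j[:2]; c,s=np.cos(j[2]),np.sin(j[2]); return np.round([1e3*(c*d[0]+s*d[1]),1e3*(-s*d[0]+c*d[1])],1)
YJ=np.degrees(j[2])-90
def st(tag=""):
    s=env.read_state(); print(tag,round(s["clock"],2),"jig",injig(s["position"]),"z",round(s["position"][2],4),"yaw",round(s["tool_rot"][2],2),"F",s["force"].round(1),"Mz",s["wrist_torque"].round(2),"op",round(s["opening"],3),"ff",round(s["finger_force"],1))
    return s
E
python3 - <<'E'
from h import *
yb=np.degrees(b0[2])-90
p=T(b0,[(0,.075,.018)])[0]
env.goto([p[0],p[1],.10],[180,0,yb])
print(env.move_straight(p.tolist(),rate=.08,force_limit=15)); st("down")
env.gripper_to(0.0,50); st("grip")
x,y=injig(p)/1e3
print(env.move_straight(jw(-.0012,y,.018),[180,0,YJ],rate=.03,force_limit=25)); st("x")
print(env.move_straight(jw(-.0012,.150,.018),rate=.04,force_limit=25)); st("y1")
f=env.grab_frame("wrist"); cv2.imwrite("pics/w3.png",f["image"])
E
```

```text
False
down 7.4 jig [-12.1 207.7] z 0.0185 yaw -82.93 F [ 0.3 -0.   0.5] Mz [ 0.05 -0.06  0.03] op 0.998 ff 0.0
grip 8.93 jig [-12.6 207.5] z 0.018 yaw -82.94 F [0.4 0.1 0.7] Mz [ 0.09 -0.03  0.07] op 0.002 ff 0.0
False
x 9.46 jig [ -1.2 207.4] z 0.0178 yaw -83.16 F [-0.1 -0.6  0.5] Mz [ 0.06 -0.02  0.03] op 0.005 ff 0.0
False
y1 11.05 jig [ -1.2 150.2] z 0.018 yaw -83.13 F [-0.3  0.1 -0.3] Mz [ 0.05 -0.04  0.  ] op 0.004 ff 0.0
```

View pics/w3.png

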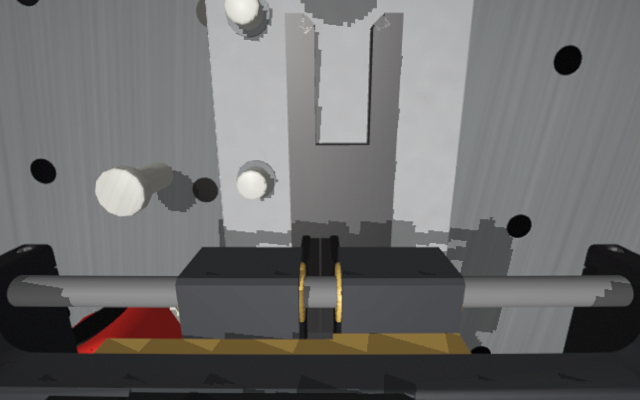

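```bash
python3 - <<'E'
from h import *
f=env.grab_frame("side")
p=proj(f,[jw(0,.06,.02)])[0].astype(int); print(p, proj(f,[env.read_state()["position"]]))
x0,y0=p-[75,65]
cv2.imwrite("pics/s1.png",cv2.resize(f["image"][y0:y0+112,x0:x0+150],None,fx=5.3,fy=5.3,interpolation=cv2.INTER_CUBIC)); print(x0,y0)
g=env.grab_frame("wrist")
uv=[(286,13),(403,13),(316,143),(369,143),(254,180),(242,8)]
for q in unproj(g,uv[:4],.027): print(injig(q))
for q in unproj(g,uv[4:],.031): print(injig(q))
E
```

```text
[303 200] [[300.04771088 224.86417077]]
228 135
[15.8 33. ]
[-39.   32.9]
[ 1.9 93.5]
[-25.4  93.5]
[ 34.1 112.1]
[35.5 31.7]
```

View pics/s1.png

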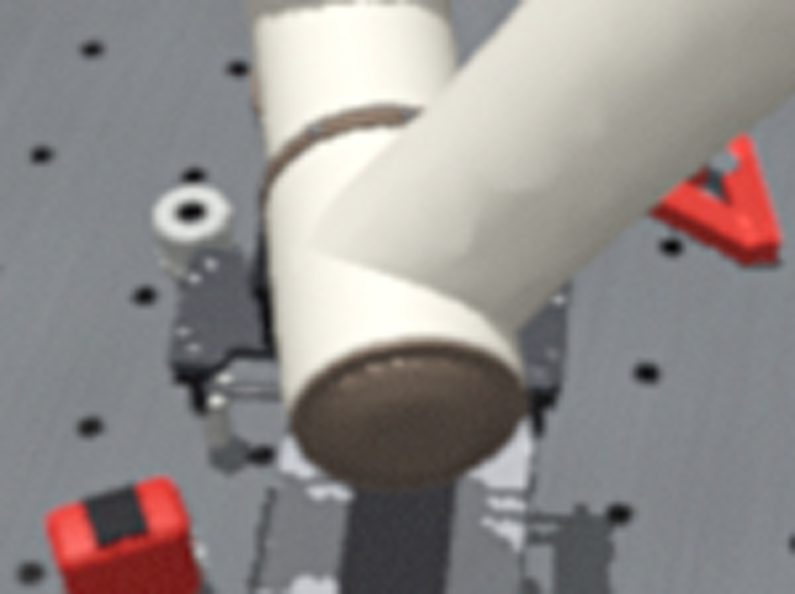

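```bash
python3 - <<'E'
from h import *
f=env.grab_frame("wrist"); P=env.read_state()["position"]
print("tcp px",proj(f,[P]),f["position"]-P,f["orientation"])
print(env.move_straight(jw(-.0012,.150,.004),rate=.015,force_limit=6)); st("touch")
E
```

```text
tcp px [[321.70054513 238.47895593]] [ 0.01028855 -0.07638386  0.18608013] [-1.61795295e+01  6.39530095e-03 -1.73119936e+02]
False
touch 12.33 jig [ -1.1 150. ] z 0.0041 yaw -83.15 F [-0.  1. -0.] Mz [ 0.09 -0.04  0.01] op 0.004 ff 0.0
```

```bash
python3 - <<'E'
from h import *
P=env.read_state()["position"]; out=[]
for c in ["top","side"]:
    f=env.grab_frame(c); p=proj(f,[P])[0].astype(int); print(c,p)
    im=f["image"][p[1]-60:p[1]+60,p[0]-80:p[0]+80]; out.append(cv2.resize(im,(400,300),interpolation=cv2.INTER_CUBIC))
w=env.grab_frame("wrist")["image"]
pic=np.vstack([np.hstack(out),np.hstack([cv2.resize(w,(480,300)),cv2.resize(w[200:300,260:380],(320,300))])[:,:800]])
cv2.imwrite("pics/c1.png",pic)
E
```

```text
top [298 183]
side [300 227]
```

View pics/c1.png

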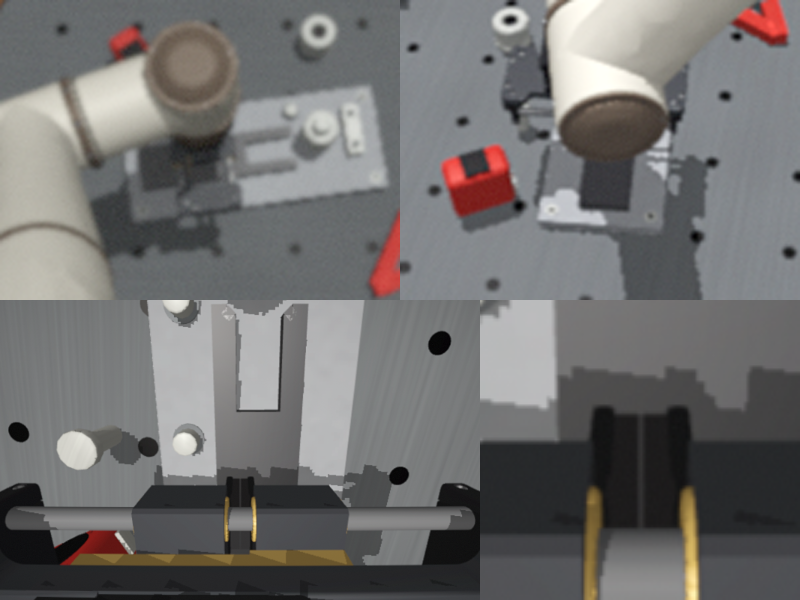

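```bash
python3 - <<'E'
from h import *
env.dwell(.2);st("now")
print(env.move_straight(jw(-.0012,.150,-.012),rate=.01,force_limit=6)); st("touch")
E
```

```text
now 12.68 jig [ -1.2 150. ] z 0.0041 yaw -83.15 F [-0.4 -0.2  0.5] Mz [ 0.05 -0.02  0.09] op 0.006 ff 0.0
True
touch 13.13 jig [ -1.2 150. ] z 0.0032 yaw -83.13 F [-0.4  0.1  3.4] Mz [0.19 0.05 0.01] op 0.005 ff 1.8
```

```bash
python3 - <<'E'
from h import *
yb=np.degrees(b0[2])-90
env.move_straight(jw(-.0012,.150,.03),rate=.1)
env.gripper_to(1.0,50)
p=T(b0,[(0,.075,.03)])[0]
env.move_straight(p.tolist(),[180,0,yb],rate=.1)
p[2]=-.006
print(env.move_straight(p.tolist(),rate=.03,force_limit=8)); st("down")
env.gripper_to(0.0,50); st("grip")
E
```

```text
False
down 17.16 jig [-12.4 207.6] z -0.0058 yaw -82.94 F [ 1.3 -0.   0.4] Mz [ 0.07 -0.01 -0.02] op 1.0 ff 0.0
grip 17.81 jig [-12.8 207.5] z -0.006 yaw -82.95 F [-1.2  0.7  0.8] Mz [ 0.16  0.21 -0.03] op 0.636 ff 50.0
```

```bash
python3 - <<'E'
from h import *
z=-.006
print(env.move_straight(jw(-.0012,.2075,z),[180,0,YJ],rate=.03,force_limit=25)); st("x")
print(env.move_straight(jw(-.0012,.150,z),rate=.04,force_limit=25)); st("y1")
print(env.move_straight(jw(-.0012,.130,z),rate=.02,force_limit=25)); st("y2")
E
```

```text
False
x 18.34 jig [ -2.6 207. ] z -0.006 yaw -83.23 F [-4.5 -2.2  5.9] Mz [-0.22  1.15 -0.26] op 0.637 ff 50.0
False
y1 19.93 jig [ -0.8 150.4] z -0.006 yaw -83.15 F [-2.4  5.1  1.4] Mz [ 1.5   0.73 -0.13] op 0.632 ff 50.0
True
y2 20.62 jig [ -0.9 140.2] z -0.006 yaw -83.19 F [-0.4  4.   3.7] Mz [1.08 0.47 0.12] op 0.639 ff 50.0
```

```bash
python3 - <<'E'
from h import *
z=-.006
print(env.move_straight(jw(.008,.1402,z),rate=.02,force_limit=20)); st("x2")
env.gripper_to(1.0); st("open")
env.move_straight(jw(-.001,.140,.03),rate=.12)
env.gripper_to(0.0)
# side push midway between pins
env.move_straight(jw(-.055,.072,.03),rate=.15)
env.move_straight(jw(-.055,.072,z),rate=.1,force_limit=15)
print(env.move_straight(jw(-.02,.072,z),rate=.025,force_limit=25)); st("side")
env.move_straight(jw(-.055,.072,z),rate=.15)
env.move_straight(jw(-.055,.072,.03),rate=.15)
env.move_straight(jw(0,.19,.03),rate=.2)
env.move_straight(jw(0,.19,z),rate=.1,force_limit=15)
print(env.move_straight(jw(0,.16,z),rate=.025,force_limit=25)); st("end")
env.move_straight(jw(0,.19,z),rate=.15)
env.move_straight(jw(0,.14,.10),rate=.15);st("up")
f=env.grab_frame("wrist"); cv2.imwrite("pics/w4.png",f["image"])
import pickle; pickle.dump(f,open("w4.pkl","wb"))
E
```

```text
True
x2 20.98 jig [ -1.1 140.3] z -0.0059 yaw -83.24 F [-1.5  1.4  3.9] Mz [0.33 0.18 0.11] op 0.638 ff 50.0
open 21.82 jig [ -2.1 140.7] z -0.0064 yaw -83.3 F [-0.1 -0.3  0.2] Mz [ 0.08 -0.06 -0.02] op 0.998 ff 0.0
True
side 26.1 jig [-39.7  71.6] z -0.0084 yaw -83.52 F [-0.  -0.3 -0.4] Mz [ 0.05 -0.15 -0.02] op 0.008 ff 0.0
True
end 28.77 jig [  0.2 177.1] z -0.0059 yaw -83.71 F [-1.3  3.1  2.5] Mz [ 1.28  0.33 -0.03] op 0.003 ff 2.2
up 29.96 jig [ -0.8 140. ] z 0.0992 yaw -83.69 F [0.1 0.6 0.6] Mz [ 0.11 -0.11 -0.01] op 0.006 ff 0.0
```

View pics/w4.png

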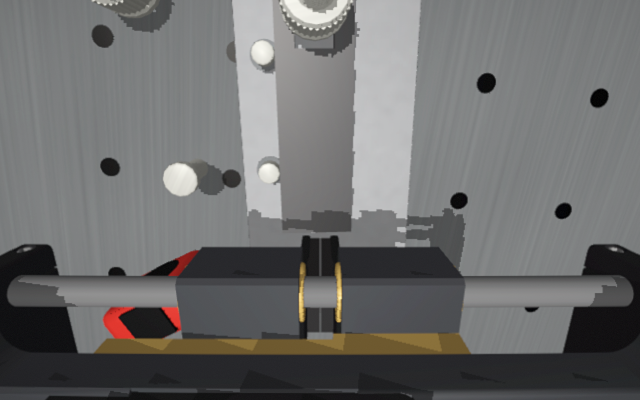

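```bash
python3 - <<'E'
from h import *
import pickle; f=pickle.load(open("w4.pkl","rb"))
im=f["image"]; g=cv2.cvtColor(im,cv2.COLOR_BGR2GRAY).astype(int)
print(g[222:240,300]);print(g[222:240,345])
print(g[150,262:300]);print(g[90,255:295])
# pin blobs
_,_,stt,c=cv2.connectedComponentsWithStats((g>200).astype(np.uint8))
for s,q in zip(stt,c):
    if 100<s[4]<3000: print(s,q)
for dz in (0,-.004,-.008):
    a=unproj(f,[(269,172),(262,53)],.031+dz); b=unproj(f,[(300,231),(345,231),(278.5,172),(273.5,53)],.027+dz)
    print(dz,[injig(q) for q in a],[injig(q) for q in b])
E
```

```text
[ 80  80  80  80  79  79  82 109 116 116 117 122 124 124 125 124 124 123]
[ 73  73  72  72  72  72  73  72  72  86 116 123 122 122 121 121 121 121]
[196 197 197 197 197 196 197 197 197 197 195 195 195 195 196 195 179 148
 134 133 132 132 132 132 132 132 131 132 131 132 131 131 131 131 131 130
 130 129]
[195 195 195 195 195 195 195 195 194 195 195 194 194 194 195 194 195 195
 196 196 190 168 149 148 147 147 147 147 146 146 146 146 146 146 146 145
 145 145 145 145]
[284   0  64  24 763] [313.43250328  11.63040629]
[251  41  22  23 393] [261.76081425  51.76844784]
[164 163  32  33 808] [179.59653465 178.95173267]
[259 164  20  19 300] [268.10333333 172.99      ]
0 [array([ 35.5, 114. ]), array([36.1, 30.9])] [array([ 13.5, 163.8]), array([-23. , 164.7]), array([ 28.7, 114.9]), array([28.6, 30.5])]
-0.004 [array([ 35.9, 114.8]), array([36.5, 30.5])] [array([ 13.6, 165.4]), array([-23.5, 166.3]), array([ 29. , 115.8]), array([28.9, 30. ])]
-0.008 [array([ 36.4, 115.6]), array([37., 30.])] [array([ 13.7, 167. ]), array([-24. , 167.9]), array([ 29.3, 116.6]), array([29.2, 29.5])]
```

```bash
python3 - <<'E'
from h import *
z=-.006
env.move_straight(jw(0,.188,z),rate=.15,force_limit=15)
print(env.move_straight(jw(0,.16,z),rate=.012,force_limit=35)); st("end2")
env.move_straight(jw(0,.188,z),rate=.15)
env.move_straight(jw(0,.17,.09),rate=.2)
env.gripper_to(1.0,20)
p=jw(-.001,.001,.09)
q=np.array(env.inverse_kinematics(p,[180,0,YJ])); print(q.round(1))
q[5]+=150
print(q.round(1)); env.set_joints(q.tolist()); s=st("above")
print(env.move_straight(jw(-.001,.001,.0172),rate=.06,force_limit=8)); st("at nut")
env.gripper_to(0.0,10); s=st("grip"); print(s["joint_positions"].round(1), s["position"])
E
```

```text
True
end2 32.37 jig [  0.2 177.3] z -0.006 yaw -83.86 F [-2.1  4.7  2.7] Mz [ 1.4   0.43 -0.07] op 0.004 ff 2.4
[  2.9  21.7 -17.2   0.  -51.1   4. ]
[  2.9  21.7 -17.2   0.  -51.1 154. ]
above 37.24 jig [-1.   1.1] z 0.09 yaw 66.85 F [-0.8 -0.2  0.2] Mz [-0.08 -0.11 -0.04] op 1.0 ff 0.0
False
at nut 38.61 jig [-0.6  1. ] z 0.0177 yaw 66.86 F [ 0.9 -0.5  0.6] Mz [-0.05 -0.07  0.03] op 0.997 ff 0.0
grip 39.4 jig [-0.8  0.9] z 0.0172 yaw 66.85 F [ 0.7 -0.5 -0.5] Mz [-0.24 -0.29  0.04] op 0.499 ff 10.0
[  2.9  27.1 -21.3   0.  -41.5 154. ] [ 0.54465288 -0.13258977  0.01719665]
```

```bash
cat >> h.py <<'E'
X,Y,Z0,W0=.54465,-.13259,.0172,66.85
def turn(a): # hand turned a deg clockwise
    q=env.inverse_kinematics([X,Y,Z0-.004*a/360],[180,0,W0-a]); env.set_joints(q)
E
python3 - <<'E'
from h import *
env.gripper_to(0.0,45); st("g")
for a in [40,80,120,155]:
    turn(a); st(a)
E
```

```text
g 39.62 jig [-0.7  0.9] z 0.0172 yaw 66.85 F [ 1.3 -0.8 -1.8] Mz [-0.42 -0.42 -0.05] op 0.493 ff 45.0
40 40.33 jig [-0.7  0.8] z 0.0168 yaw 26.92 F [ 0.7 -0.8 -1. ] Mz [-0.41 -0.35 -0.08] op 0.494 ff 45.0
80 41.03 jig [-0.8  0.8] z 0.0163 yaw -13.05 F [ 2.2 -2.5 -2. ] Mz [-0.5  -0.36 -0.06] op 0.496 ff 45.0
120 41.74 jig [-0.8  0.8] z 0.0159 yaw -53.04 F [ 0.8 -2.5 -0.2] Mz [-0.71 -0.37 -0.02] op 0.498 ff 45.0
155 42.38 jig [-0.9  0.8] z 0.0155 yaw -88.02 F [ 0.3 -3.1 -1.2] Mz [-0.9  -0.35 -0.04] op 0.493 ff 45.0
```

```bash
python3 - <<'E'
from h import *
for a in range(165,300,10):
    turn(a); s=st(a)
    if abs(s["wrist_torque"][2])>.45: break
print(s["joint_positions"].round(1))
E
```

```text
165 42.67 jig [-0.9  0.8] z 0.0154 yaw -97.91 F [-0.1 -3.5 -1.1] Mz [-0.94 -0.42 -0.08] op 0.495 ff 45.0
175 42.96 jig [-0.9  0.8] z 0.0153 yaw -107.85 F [ 0.7 -4.  -0.5] Mz [-1.12 -0.32 -0.08] op 0.498 ff 45.0
185 43.25 jig [-0.9  0.8] z 0.0151 yaw -117.82 F [ 0.4 -4.2 -0.2] Mz [-1.11 -0.33 -0.05] op 0.494 ff 45.0
195 43.54 jig [-0.9  0.8] z 0.0151 yaw -127.81 F [-0.1 -3.6 -0.5] Mz [-1.23 -0.31 -0.07] op 0.497 ff 45.0
205 43.83 jig [-0.9  0.8] z 0.0149 yaw -137.81 F [ 0.5 -4.  -1.2] Mz [-1.34 -0.24 -0.08] op 0.496 ff 45.0
215 44.12 jig [-0.9  0.8] z 0.0149 yaw -147.83 F [ 0.6 -4.7 -0.1] Mz [-1.29 -0.17 -0.12] op 0.497 ff 45.0
225 44.42 jig [0.1 1.1] z 0.015 yaw -157.83 F [ 1.9 -1.4  1.5] Mz [-0.55 -0.58 -0.03] op 0.493 ff 45.0
235 44.71 jig [0.6 1. ] z 0.0152 yaw -167.8 F [ 2.1 -1.7  2.4] Mz [-0.48 -0.92  0.33] op 0.496 ff 45.0
245 45.0 jig [0.5 0.7] z 0.0154 yaw -177.86 F [ 2.5 -2.2  5.9] Mz [-0.63 -0.93  0.13] op 0.497 ff 45.0
255 45.29 jig [-0.   0.7] z 0.0155 yaw 172.09 F [ 2.  -2.6  6.8] Mz [-0.73 -0.51  0.07] op 0.5 ff 45.0
265 45.58 jig [-0.   0.5] z 0.0156 yaw 162.11 F [ 1.7 -1.9  7.6] Mz [-0.85 -0.44  0.12] op 0.494 ff 45.0
275 45.88 jig [-0.2  0.5] z 0.0156 yaw 152.08 F [ 0.6 -2.8  9.4] Mz [-0.92 -0.23 -0.02] op 0.496 ff 45.0
285 46.17 jig [-0.3  0.4] z 0.0157 yaw 142.06 F [ 1.5 -3.2 11.7] Mz [-0.97 -0.15 -0.06] op 0.498 ff 45.0
295 46.46 jig [-0.5  0.4] z 0.0157 yaw 132.11 F [-1.1 -2.6 11.8] Mz [-0.91  0.1   0.1 ] op 0.495 ff 45.0
[ 2.900e+00  2.720e+01 -2.140e+01  1.000e-01 -4.130e+01 -1.408e+02]
```

```bash
cat >> h.py <<'E'
def back(d,zc=.0155,w=W0-295):
    q=env.inverse_kinematics([X,Y,zc+.004*d/360],[180,0,w+d]); env.set_joints(q)
E
python3 - <<'E'
from h import *
back(0); st(0); back(-6); st(-6); back(0,w=W0-301); st("r")
for d in [5,15,30,45,60,75,91]:
    back(d,w=W0-301); st(d)
env.dwell(.3); s=st("end"); print(s["joint_positions"].round(1))
f=env.grab_frame("wrist"); g=env.grab_frame("top"); p=proj(g,[jw(0,.05,.03)])[0].astype(int)
cv2.imwrite("pics/c2.png",np.vstack([cv2.resize(f["image"],(480,300)),cv2.resize(g["image"][p[1]-50:p[1]+50,p[0]-80:p[0]+80],(480,300),interpolation=cv2.INTER_CUBIC)]))
E
```

```text
0 46.71 jig [-0.5  0.5] z 0.0157 yaw 132.06 F [ 2.7 -3.9  3. ] Mz [-1.29 -0.88  0.24] op 0.497 ff 45.0
-6 46.96 jig [-0.8  0.8] z 0.0158 yaw 126.06 F [ 2.1 -3.   4.8] Mz [-0.97 -0.57  0.17] op 0.5 ff 45.0
r 47.21 jig [-0.8  0.8] z 0.0158 yaw 126.01 F [ 1.8 -3.3  4.5] Mz [-0.96 -0.48  0.27] op 0.497 ff 45.0
5 47.46 jig [-0.7  0.8] z 0.0158 yaw 131.0 F [ 1.3 -2.6  4.9] Mz [-0.9  -0.5   0.21] op 0.496 ff 45.0
15 47.75 jig [-0.8  0.8] z 0.0159 yaw 140.73 F [ 1.  -2.4  4.4] Mz [-0.89 -0.58  0.07] op 0.496 ff 45.0
30 48.11 jig [-0.8  0.8] z 0.016 yaw 155.73 F [ 2.  -2.4  4.6] Mz [-0.89 -0.6   0.05] op 0.496 ff 45.0
45 48.47 jig [-0.7  0.8] z 0.0162 yaw 170.73 F [ 2.  -3.3  5.4] Mz [-0.85 -0.56  0.05] op 0.499 ff 45.0
60 48.83 jig [-0.8  0.9] z 0.0164 yaw -174.27 F [ 1.4 -3.3  5.4] Mz [-0.79 -0.5   0.08] op 0.498 ff 45.0
75 49.18 jig [-0.8  0.9] z 0.0165 yaw -159.28 F [ 1.  -1.8  5.2] Mz [-0.76 -0.61  0.06] op 0.497 ff 45.0
91 49.56 jig [-0.8  0.9] z 0.0167 yaw -143.28 F [ 0.3 -2.7  4.8] Mz [-0.66 -0.52  0.08] op 0.495 ff 45.0
end 49.86 jig [-0.8  0.9] z 0.0167 yaw -143.28 F [ 1.3 -2.2  4.6] Mz [-0.67 -0.53  0.05] op 0.501 ff 45.0
[  2.9  27.1 -21.3  -0.  -41.5 -56.1]
```

View pics/c2.png

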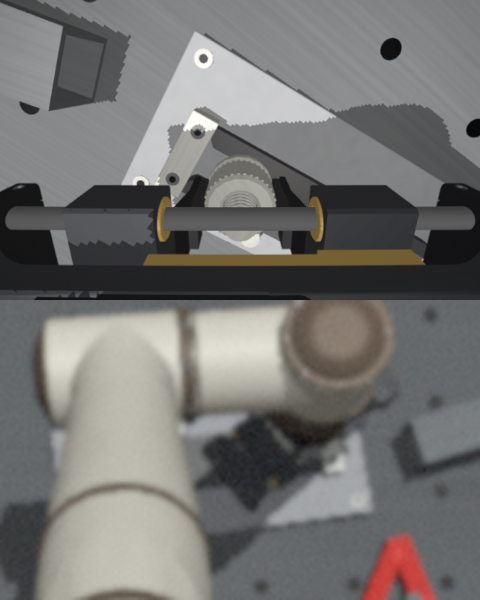

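```bash
python3 - <<'E'
from h import *
back(97,w=W0-301); env.dwell(.3); st("end")
print(env.close_job())
E
```

```text
end 50.51 jig [-0.8  0.9] z 0.0168 yaw -137.28 F [ 1.3 -2.4  5.4] Mz [-0.75 -0.48  0.05] op 0.497 ff 45.0
the job is handed in; nothing more can be done
None
```

The job is handed in, with no pass/fail verdict returned. The bar is home on both pins and the end block. I screwed the nut down until the grip slipped, which I took as bottomed, then backed it off about a quarter turn; it is still held at 45 N. The back-off is judged from hand rotation (97°, with perhaps 5–15° lost to wind-up), as I could not read the nut's angle directly.

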